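# Set a plywood blank over the chip tray

## Task

Push the thin plywood blank that lies on the dark wooden riser so that its long side lies flush along the riser's fence and its end sticks out about 4 cm past that end of the riser beside which the open chip tray stands, so that the carver can work its edge over the tray. Use the fingertips only: do not pick the blank up or tip it, leave it lying flat there, and do not disturb anything else on the table.

Things in the scene. Friction and masses are not known exactly. Their poses are not given: they have to be found in the camera images.
- riser: fixed low dark wooden riser on two feet. Flat top 70 above the table, 360 long (riser y -180 to +180), 185 deep (riser x -100 to +85). The fence, a batten 20 deep and 12 high, runs along the whole far edge; its inner face, towards the robot, is at riser x = +65. Both ends are open. Sizes in mm. Origin: at table level under mid-length; x away from the robot, y along the fence, z up
- blank: thin flat pale plywood blank, 100 (its x) x 130 (its y, the long side, nearly along the riser's y at the start) x 8 thick, 60 to 125 g, loose and flat on the riser's top near mid-length, a little off the fence and slightly askew; slides when an edge is pushed with about 1 N. Sizes in mm. Origin: centre of its underside; z up
- tray: shallow open grey plastic chip tray, 160 (along its x) x 120 (its y) x 40 high, walls 4 thick, loose on the table just past one end of the riser, about 10 mm clear of it, either the +y or the -y end of the riser. Sizes in mm. Origin: centre of its underside. Not to be moved
- unit: black box of the carver's power unit with a round knob and grey panel on its side towards the robot, 150 x 110 x 64 high, loose on the table just past the other end of the riser. Sizes in mm. Origin: centre of its underside. Bystander, not to be moved
- glue: white round glue bottle with yellow cap, 44 diameter, 110 high, standing behind the riser (far side). Sizes in mm. Origin: centre of its underside. Bystander, not to be moved
- sander: flat cork sanding block, 60 x 95 x 22 high, on the table on the robot's side of the riser. Sizes in mm. Origin: centre of its underside. Bystander, not to be moved
- pencil: red mechanical pencil with a black grip, 134 long, 9 thick, lying on the table on the robot's side of the riser. Sizes in mm. Origin: middle of its underside. Bystander, not to be moved
- gouge: small hand gouge with a round wooden handle and steel shank, 170 long, lying on the table behind the riser. Sizes in mm. Origin: near its middle, underside. Bystander, not to be moved
- cup: six-sided wooden pencil cup, about 85 across and 85 high, with pencils reaching 135 high, standing behind the riser. Sizes in mm. Origin: centre of its underside. Bystander, not to be moved
Not all that is in view belongs to the job. Of the things that look like the blank, the middle-sized one is meant.

How it is judged:
At the end, for the whole second after the job is handed in: The blank rests flat on the riser's top (underside within 4 mm of it, tilt under 0.05 rad), long side along the fence (within 5 mm of it, askew by less than 0.05 rad), its end 40 mm (give or take 12 mm) past the end of the riser where the tray stands (((y of tray in the frame of riser above 0 m and y of blank in the frame of riser between 0.143 and 0.167 m) or (y of tray in the frame of riser below 0 m and y of blank in the frame of riser between -0.167 and -0.143 m)) and x of blank in the frame of riser between 0.01 and 0.018 m and angle between the y axis of blank and the y axis of riser, either way round below 0.05 rad and z of blank in the frame of riser between 0.066 and 0.074 m and angle between blank's own z axis and vertical below 0.05 rad and linear speed of blank below 0.01 m/s); the robot touches nothing.
It fails at once if the blank is lifted off the riser or tipped (z of blank in the frame of riser above 0.085 m or angle between blank's own z axis and vertical above 0.2 rad).
It fails at once if the tray or a bystander is moved by more than 15 mm or knocked over (distance of any of tray, unit, glue, sander, pencil, gouge, cup from where it was at the start of the episode above 0.015 m or angle between any of glue, cup's own z axis and vertical above 0.4 rad).
It also fails if it takes over 45 s, if anything falls off the work surface, if the arm or the gripper's body presses on something with over 40 N, if the wrist force passes 120 N, or if a joint passes its speed limit or range.

## Robot

A 6-joint arm with a two-finger parallel gripper is mounted at the origin on the work surface. World frame = base frame: x ahead of the robot, y to its left, z up, the work surface at z = 0. Lengths are in m, angles in rad, forces in N, time in s.
With the tool pointing down it reaches from about 0.375 to 0.75 m from the base axis. Payload 9 kg.
Tool frame: the origin (TCP) lies at the very end of the fingers, on their centre line; the grasp point (between the pads) lies robot.tcp_to_grasp behind it (robot.tcp_to_grasp is the distance from the TCP to the grasp point, in m); z points along the fingers, y is the line along which they close (so a half turn about z gives the same grasp; the last joint's range is limited). The gripper opens to 85 mm and grips with 20 to 120 N. Pads are 22 mm wide; open, the fingers measure 114 mm over their backs; the gripper's body (76 mm by 85 mm) begins 54 mm behind the grasp point. The pads swing forward as they close: fully open they stand 13 mm farther back than shut.
Start: joints at [-1.539, 0.104, 0.097, 1.564, 0, 1.353], TCP at [0.148, -0.581, 0.231] pointing down, gripper open.
Joint ranges: [-2.99, 2.99], [-0.84, 1.86], [-1.1, 1.16], [-1.84, 2.11], [-1.51, 1.56], [-3.14, 3.14]. Speed limits (rad/s): [2.22, 2.22, 2.57, 3.14, 3.14, 3.14].

## Interface

Orientations are given as a rotation vector (axis times angle).
In Python, from workcell import robot gives the robot as it stands.
- The arm moves only by the shell command python3 -m crank 'ROWS' [FORCE]. ROWS is JSON, a list of rows, each a list of 3 entries, a list of its own where there are three numbers: the gripper command: -1 is fully open, 1 is shut, values between are in proportion, then the shift along the tool's x, y, z as a fraction of full scale, then the turn, a rotation vector about the tool's x, y, z as a fraction of full scale. A call has 1 to 10 rows; each row is the pose to reach, as a shift and turn from the pose commanded when the call began, along the tool's axes at that moment; what a row does not reach only later rows make up. Full scale, the value 1, is 1 m for a shift and 45 degrees for a turn. A row lasts 1/12 s, in which the tool goes at most 41.7 mm and 7.16 degrees, less where a joint would pass 70% of its speed; a pose out of reach is approached as far as the arm can. A call with a number of a shift or a turn outside -1 to 1 is refused whole. A call with a gripper value outside its range is refused whole. The fingers move at their own pace and stop on an object; FORCE is the grip in N (left out, the last holds). Time passes only in rows, so rows that repeat a pose let the fingers close. It gives the time, the measured TCP pose, the force, the opening and the grip force at its end, in the units of the state.
- robot.get_obs(): the state, without advancing time (a new reading comes with each control period).
- robot.snapshot(name): name is "side" or "top"; returns a dict with "pixels" (420x560x3 uint8, red, green, blue), "fx", "fy", "cx", "cy" (pixels), "extrinsics" (4x4, takes a point from camera to world coordinates). Camera axes: x right, y down, z forward; pixel columns grow to the right and rows downward; lengths in m; the calibration is good to about 2 mm. A picture is of the moment at which its call begins. There is no depth.
- robot.job_done(): hands the job in; it is judged then, once.
The state is a dict: "time_s": time; "qpos": joint angles; "joint_vel": joint speeds; "effort": joint torques, N m; "eef_pos": TCP position; "tcp_rot": TCP orientation; "contact_force": force on the tool from outside, world axes, zero at the start; "wrist_torque": the same for the moment, N m; "finger_gap": finger opening in m; "grasp_force": force on a finger pad.
Only numpy, scipy, OpenCV 4.12 (cv2) and the standard library are available. Lean on these libraries where they do the work, as an engineer would, in place of code of your own. Each camera call takes 0.05 s, during which the arm holds its last target. There are 200 camera calls.

## Working session

There is one attempt and no reset: what is moved stays moved. The work goes in short steps, Python scripts to look and compute and a shell command to move; the robot and the scene stay as the last step left them, time stands still between calls to the robot, and variables do not carry over. Pictures are saved under pics/ and viewed, at most 10 in all, crops included, and the job is handed in when it is done.

```bash
mkdir -p pics
python3 - <<'E'
from workcell import robot
import cv2,numpy as np
for n in("top","side"):
    s=robot.snapshot(n);cv2.imwrite(f"pics/{n}0.png",s["pixels"][:,:,::-1]);np.save(f"pics/{n}E.npy",s["extrinsics"])
    print(n,s["fx"],s["fy"],s["cx"],s["cy"],np.round(s["extrinsics"],4).tolist())
o=robot.get_obs();print(o["eef_pos"],o["tcp_rot"],o["time_s"],o["finger_gap"],robot.tcp_to_grasp)
E
```

```text
top 422.0260467502109 422.0260467502109 278.57086184749284 207.34383159995733 [[-0.0067, -0.9806, 0.1958, 0.3769], [-0.9998, 0.003, -0.0192, 0.0192], [0.0182, -0.1959, -0.9805, 0.969], [0.0, 0.0, 0.0, 1.0]]
side 384.2378769532692 384.2378769532692 280.7352706126189 208.57417524830436 [[-0.7382, -0.3599, 0.5706, 0.011], [-0.6743, 0.3683, -0.6401, 0.6042], [0.0202, -0.8572, -0.5146, 0.5612], [0.0, 0.0, 0.0, 1.0]]
[ 0.14829391 -0.58106798  0.23059686] [-3.11594306e+00 -3.91047210e-01 -1.89822350e-04] 0.1 0.08527122905053454 0.0187
```

View pics/top0.png

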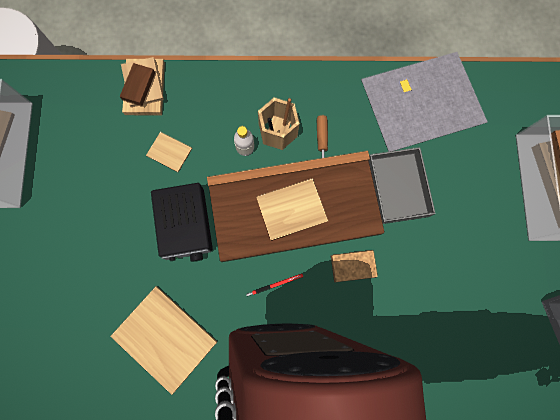

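View pics/side0.png

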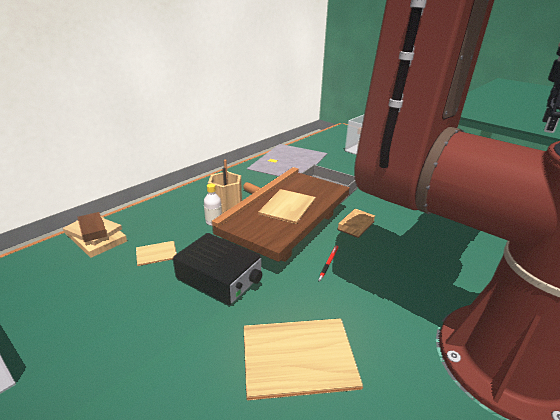

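The top view shows the riser with its fence along the far side. The tray is at (403,185), on the -y end, and the power unit is at (182,220).

Things that look like the blank:
- The piece on the riser at (292,209), middle-sized.
- A small one at (169,151).
- A large one at (164,340).
- A stack at (143,85).

I choose (292,209). Next I check it in a crop and measure it from both views.

```bash
cat > h.py <<'E'
import cv2,numpy as np
from workcell import robot
def ray(s,p):
    E=s["extrinsics"];d=E[:3,:3]@np.array([(p[0]-s["cx"])/s["fx"],(p[1]-s["cy"])/s["fy"],1]);return E[:3,3],d
def onz(s,p,z):
    c,d=ray(s,p);return c+d*(z-c[2])/d[2]
def quad(s,seed,tol=None):
    hsv=cv2.cvtColor(s["pixels"],cv2.COLOR_RGB2HSV)
    m=((hsv[...,2]>165)&(hsv[...,0]<30)&(hsv[...,1]>40)).astype(np.uint8)
    m=cv2.morphologyEx(m,cv2.MORPH_CLOSE,np.ones((3,3)))
    n,l=cv2.connectedComponents(m);k=(l==l[seed[1],seed[0]]).astype(np.uint8)
    c=max(cv2.findContours(k,0,cv2.CHAIN_APPROX_NONE)[0],key=cv2.contourArea)
    return cv2.approxPolyDP(c,8,True)[:,0].astype(float),cv2.minAreaRect(c),c
def tri(s1,p1,s2,p2):
    c1,d1=ray(s1,p1);c2,d2=ray(s2,p2)
    t=np.linalg.lstsq(np.c_[d1,-d2],c2-c1,rcond=None)[0];a=c1+d1*t[0];b=c2+d2*t[1];return (a+b)/2,np.linalg.norm(a-b)
E
python3 - <<'E'
from h import *
t=robot.snapshot("top");s=robot.snapshot("side")
qt=quad(t,(292,209))[0];qs=quad(s,(287,206))[0];print(qt.tolist(),qs.tolist())
for p in qt: print(np.round(onz(t,p,.078),4))
for p in qs: print('s',np.round(onz(s,p,.078),4))
a=cv2.resize(t["pixels"][130:290,190:450],None,fx=3,fy=3,interpolation=cv2.INTER_CUBIC)
cv2.imwrite("pics/crop1.png",a[:,:,::-1])
a=cv2.resize(s["pixels"][150:280,190:380],None,fx=4,fy=4,interpolation=cv2.INTER_CUBIC)
cv2.imwrite("pics/crop2.png",a[:,:,::-1])
E
```

```text
[[312.0, 178.0], [257.0, 197.0], [270.0, 239.0], [327.0, 220.0]] [[258.0, 211.0], [295.0, 223.0], [315.0, 197.0], [279.0, 189.0]]
[ 0.6201 -0.0718  0.078 ]
[0.5778 0.0483 0.078 ]
[0.4864 0.0204 0.078 ]
[ 0.5269 -0.1019  0.078 ]
s [0.5784 0.05   0.078 ]
s [0.4797 0.0279 0.078 ]
s [ 0.5226 -0.1015  0.078 ]
s [ 0.6186 -0.0685  0.078 ]
```

View pics/crop1.png

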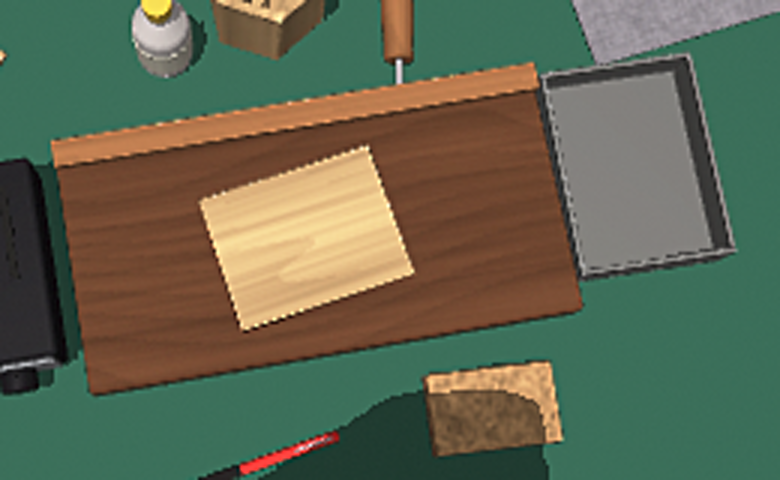

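View pics/crop2.png

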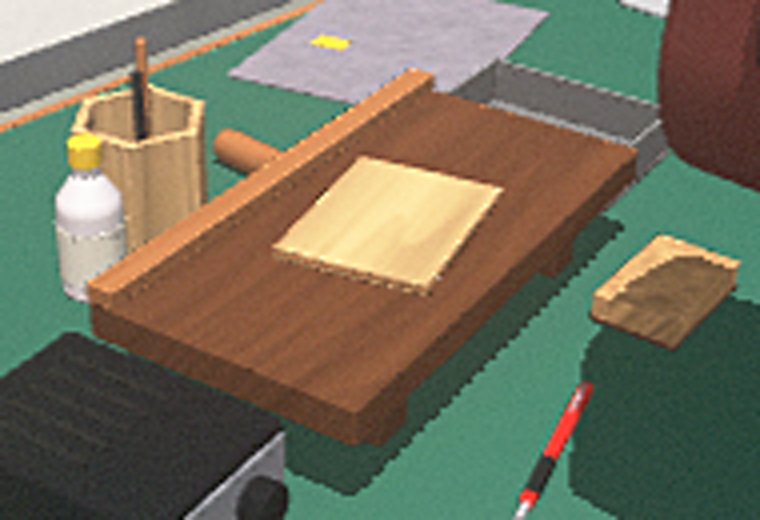

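The crop confirms the pale blank lying alone on the riser. Riser top corners in full-image pixels are about (220,260) and (383,232), and the fence back corners are about (207,177) and (368,151). Next I fit the riser pose.

```bash
cat >> h.py <<'E'
def local(R,p):
    c,s=np.cos(R[2]),np.sin(R[2]);d=np.asarray(p)[...,:2]-R[:2];return d@np.array([[c,-s],[s,c]])
def world(R,p):
    c,s=np.cos(R[2]),np.sin(R[2]);return np.asarray(p)@np.array([[c,s],[-s,c]])+R[:2]
def blank(R,seed_t,seed_s):
    for n,sd in(("top",seed_t),("side",seed_s)):
        s=robot.snapshot(n);q=quad(s,sd)[0];w=np.array([onz(s,p,.078) for p in q]);l=local(R,w)
        cv2.imwrite(f"pics/l_{n}.png",s["pixels"][:,:,::-1])
        print(n,"corners",np.round(l*1000).tolist(),"ctr",np.round(l.mean(0)*1000,1))
E
python3 - <<'E'
from h import *
from scipy.optimize import least_squares
t=robot.snapshot("top");s=robot.snapshot("side")
loc=np.array([[-.1,.18,.07],[-.1,-.18,.07],[.085,.18,.082],[.085,-.18,.082]])
pt=np.array([[220,260.5],[383.5,232.3],[207.5,177.3],[368.3,151]])
ps=np.array([[279.2,253.5],[348.7,188],[212.5,222],[293,167]])
for a,b in zip(pt,ps): print(np.round(tri(t,a,s,b)[0],4),round(tri(t,a,s,b)[1],4))
def proj(c,P):
    E=c["extrinsics"];q=(P-E[:3,3])@E[:3,:3];return q[:,:2]/q[:,2:]*[c["fx"],c["fy"]]+[c["cx"],c["cy"]]
f=lambda v:np.r_[(proj(t,np.c_[world(v,loc[:,:2]),loc[:,2]])-pt).ravel(),(proj(s,np.c_[world(v,loc[:,:2]),loc[:,2]])-ps).ravel()]
r=least_squares(f,[.54,-.05,.17],loss="soft_l1");R=r.x;print(R.tolist(),np.round(f(R),1));np.save("R.npy",R)
blank(R,(292,209),(287,206))
qt=quad(t,(292,209))[0];qs=quad(s,(287,206))[0]
for i,j in((0,3),(1,0),(2,1),(3,2)):print("tri",np.round(tri(t,qt[i],s,qs[j])[0],4))
E
```

```text
[0.4412 0.1258 0.0653] 0.0034
[ 0.501  -0.2259  0.0654] 0.0011
[0.6217 0.1557 0.0763] 0.002
[ 0.6814 -0.1981  0.0794] 0.0001
[0.5673728281389397, -0.03374606937973738, 0.16881012316847976] [-0.3  1.8  1.7  0.8 -1.1  0.  -0.3 -0.4 -0.2 -1.2  1.  -1.5 -1.2 -1.7
 -0.3 -0.7]
top corners [[46.0, -46.0], [24.0, 79.0], [-71.0, 67.0], [-51.0, -60.0]] ctr [-13.1   9.8]
side corners [[25.0, 81.0], [-76.0, 76.0], [-56.0, -59.0], [45.0, -43.0]] ctr [-15.5  13.5]
tri [ 0.621  -0.0718  0.0757]
tri [0.5786 0.0488 0.0772]
tri [0.4868 0.0201 0.0712]
tri [ 0.5257 -0.103   0.0764]
```

```bash
cat >> h.py <<'E'
from scipy.spatial.transform import Rotation as Ro
def go(lx,ly,z,yaw=0):
    "row entries to bring TCP to riser-local lx,ly (mm), height z (mm), tool x at riser yaw"
    R=np.load("R.npy");o=robot.get_obs();A=Ro.from_rotvec(o["tcp_rot"])
    w=world(R,np.array([lx,ly])/1000);sh=A.inv().apply(np.r_[w,z/1000]-o["eef_pos"])
    B=Ro.from_euler("z",R[2]+yaw)*Ro.from_rotvec([np.pi,0,0]);tu=(A.inv()*B).as_rotvec()/(np.pi/4)
    print("to",(lx,ly,z),"shift",np.round(sh,4).tolist(),"turn",np.round(tu,4).tolist())
def where():
    R=np.load("R.npy");o=robot.get_obs();x=Ro.from_rotvec(o["tcp_rot"]).apply([1,0,0])
    print("t",o["time_s"],"local",np.round(local(R,o["eef_pos"][None])[0]*1000,1),"z",round(o["eef_pos"][2]*1000,1),"yaw",round(np.arctan2(x[1],x[0])-R[2],3),"F",np.round(o["contact_force"],1),"gap",round(o["finger_gap"],4))
E
python3 - <<'E'
from h import *
where();go(-102,6,130)
E
```

```text
t 0.4 local [-505.1 -469.4] z 231.2 yaw 0.081 F [-0.2 -0.2  0.5] gap 0.0854
to (-102, 6, 130) shift [0.4402, -0.4412, 0.1013] turn [-0.0002, -0.0, 0.1031]
```

```bash
python3 -m crank '[[-1,[0.44,-0.441,0.0],[0,0,0.103]],[-1,[0.44,-0.441,0.0],[0,0,0.103]],[-1,[0.44,-0.441,0.0],[0,0,0.103]],[-1,[0.44,-0.441,0.0],[0,0,0.103]],[-1,[0.44,-0.441,0.0],[0,0,0.103]],[-1,[0.44,-0.441,0.0],[0,0,0.103]],[-1,[0.44,-0.441,0.0],[0,0,0.103]],[-1,[0.44,-0.441,0.0],[0,0,0.103]],[-1,[0.44,-0.441,0.0],[0,0,0.103]],[-1,[0.44,-0.441,0.0],[0,0,0.103]]]'
python3 - <<'E'
from h import *
where();go(-102,6,130)
E
```

```text
time_s: 1.23
eef_pos: [0.3611, -0.2211, 0.2316]
tcp_rot: [3.13, 0.264, 0.001]
contact_force: [1.2, -0.9, 0.3]
finger_gap: 0.0854
grasp_force: 0.0
t 1.2333 local [-234.8 -150. ] z 231.6 yaw -0.0 F [ 1.2 -0.9  0.3] gap 0.0854
to (-102, 6, 130) shift [0.1327, -0.1562, 0.1015] turn [0.0012, -0.0007, -0.0005]
```

```bash
python3 -m crank '[[-1,[0.133,-0.156,0.0],[0,0,0]],[-1,[0.133,-0.156,0.0],[0,0,0]],[-1,[0.133,-0.156,0.0],[0,0,0]],[-1,[0.133,-0.156,0.0],[0,0,0]],[-1,[0.133,-0.156,0.0],[0,0,0]],[-1,[0.133,-0.156,0.1],[0,0,0]],[-1,[0.133,-0.156,0.1],[0,0,0]],[-1,[0.133,-0.156,0.1],[0,0,0]],[-1,[0.133,-0.156,0.1],[0,0,0]],[-1,[0.133,-0.156,0.1],[0,0,0]]]'
python3 - <<'E'
from h import *
where();go(-102,6,85);go(-102,6,62)
t=robot.snapshot("top");s=robot.snapshot("side")
a=np.vstack([t["pixels"][130:290,190:390],s["pixels"][140:300,190:390]])
cv2.imwrite("pics/c3.png",cv2.resize(a,None,fx=1.8,fy=1.8,interpolation=2)[:,:,::-1])
E
```

```text
time_s: 2.07
eef_pos: [0.465, -0.0465, 0.1312]
tcp_rot: [-3.13, -0.265, 0.002]
contact_force: [-0.4, 0.3, 0.7]
finger_gap: 0.0856
grasp_force: 0.0
t 2.0667 local [-103.1    4.6] z 131.2 yaw 0.0 F [-0.4  0.3  0.7] gap 0.0856
to (-102, 6, 85) shift [0.0011, -0.0014, 0.0462] turn [-0.0007, 0.0013, 0.0002]
to (-102, 6, 62) shift [0.0011, -0.0013, 0.0692] turn [-0.0007, 0.0013, 0.0002]
```

View pics/c3.png

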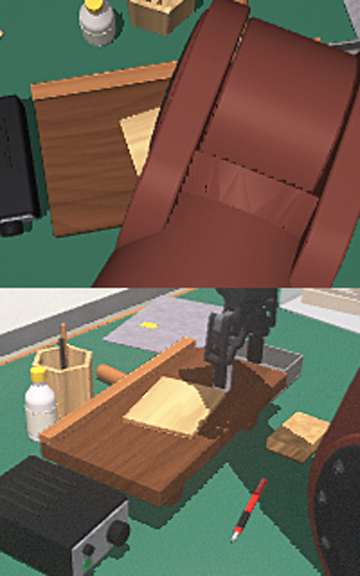

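The side view shows both fingers hovering near the near long edge. I lower them until the tips are about 4 mm above the riser top.

```bash
python3 -m crank '[[-1,[0.001,-0.001,0.03],[0,0,0]],[-1,[0.001,-0.001,0.05],[0,0,0]],[-1,[0.001,-0.001,0.06],[0,0,0]],[-1,[0.001,-0.001,0.065],[0,0,0]],[-1,[0.001,-0.001,0.068],[0,0,0]],[-1,[0.001,-0.001,0.07],[0,0,0]],[-1,[0.001,-0.001,0.07],[0,0,0]],[-1,[0.001,-0.001,0.07],[0,0,0]]]'
python3 - <<'E'
from h import *
where()
E
```

```text
time_s: 2.83
eef_pos: [0.4669, -0.0459, 0.0623]
tcp_rot: [3.13, 0.265, 0.002]
contact_force: [0.5, 0.0, -0.2]
finger_gap: 0.0855
grasp_force: 0.0
t 2.8333 local [-101.1    4.9] z 62.3 yaw 0.0 F [ 0.5  0.  -0.2] gap 0.0855
```

```bash
python3 -m crank '[[-1,[0.005,0,0.002],[0,0,0]],[-1,[0.01,0,0.002],[0,0,0]],[-1,[0.015,0,0.002],[0,0,0]],[-1,[0.02,0,0.002],[0,0,0]],[-1,[0.025,0,0.002],[0,0,0]],[-1,[0.03,0,0.002],[0,0,0]],[-1,[0.034,0,0.002],[0,0,0]],[-1,[0.038,0,0.002],[0,0,0]],[-1,[0.041,0,0.002],[0,0,0]],[-1,[0.041,0,0.002],[0,0,0]]]'
python3 - <<'E'
from h import *
where()
s=robot.snapshot("side")
cv2.imwrite("pics/c4.png",cv2.resize(s["pixels"][140:260,200:370],None,fx=4,fy=4,interpolation=2)[:,:,::-1])
E
```

```text
time_s: 3.67
eef_pos: [0.5073, -0.0386, 0.0593]
tcp_rot: [3.13, 0.265, 0.0]
contact_force: [-0.6, -0.0, -1.0]
finger_gap: 0.0856
grasp_force: 0.0
t 3.6667 local [-60.1   5.3] z 59.3 yaw 0.0 F [-0.6 -0.  -1. ] gap 0.0856
```

View pics/c4.png

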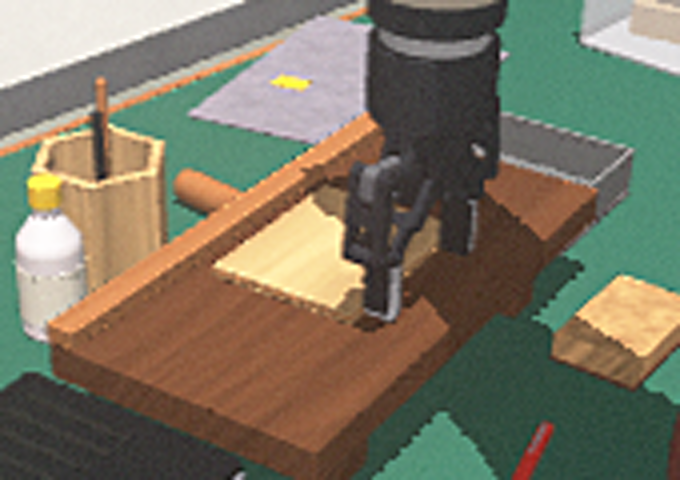

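The fingers are against the near edge and the blank has turned nearly parallel to the fence. I continue in small steps until the force rises.

```bash
python3 -m crank '[[-1,[0.003,0,0],[0,0,0]],[-1,[0.006,0,0],[0,0,0]],[-1,[0.008,0,0],[0,0,0]],[-1,[0.010,0,0],[0,0,0]],[-1,[0.010,0,0],[0,0,0]]]'
python3 -m crank '[[-1,[0.002,0,0],[0,0,0]],[-1,[0.003,0,0],[0,0,0]],[-1,[0.003,0,0],[0,0,0]]]'
python3 -m crank '[[-1,[0.001,0,0],[0,0,0]],[-1,[0.002,0,0],[0,0,0]],[-1,[0.002,0,0],[0,0,0]]]'
python3 - <<'E'
from h import *
where()
E
```

```text
time_s: 4.13
eef_pos: [0.5169, -0.037, 0.0593]
tcp_rot: [3.13, 0.265, 0.0]
contact_force: [-0.3, 0.6, -0.5]
finger_gap: 0.0853
grasp_force: 0.0
time_s: 4.38
eef_pos: [0.5197, -0.0365, 0.0593]
tcp_rot: [3.13, 0.265, 0.0]
contact_force: [0.4, -0.5, 0.1]
finger_gap: 0.0855
grasp_force: 0.0
time_s: 4.63
eef_pos: [0.5216, -0.0361, 0.0593]
tcp_rot: [3.13, 0.265, 0.0]
contact_force: [0.9, -0.1, 1.1]
finger_gap: 0.0858
grasp_force: 0.0
t 4.6333 local [-45.5   5.3] z 59.3 yaw 0.0 F [ 0.9 -0.1  1.1] gap 0.0858
```

```bash
python3 -m crank '[[-1,[0.001,0,0],[0,0,0]],[-1,[0.002,0,0],[0,0,0]],[-1,[0.002,0,0],[0,0,0]]]'
python3 - <<'E'
from h import *
R=np.load("R.npy");where()
s=robot.snapshot("side")
cv2.imwrite("pics/c5.png",cv2.resize(s["pixels"][160:240,230:340],None,fx=6,fy=6,interpolation=2)[:,:,::-1])
E
```

```text
time_s: 4.88
eef_pos: [0.5223, -0.0359, 0.0591]
tcp_rot: [3.13, 0.265, -0.004]
contact_force: [-7.2, -1.1, 4.4]
finger_gap: 0.0855
grasp_force: 3.8
t 4.8833 local [-44.8   5.5] z 59.1 yaw -0.0 F [-7.2 -1.1  4.4] gap 0.0855
```

View pics/c5.png

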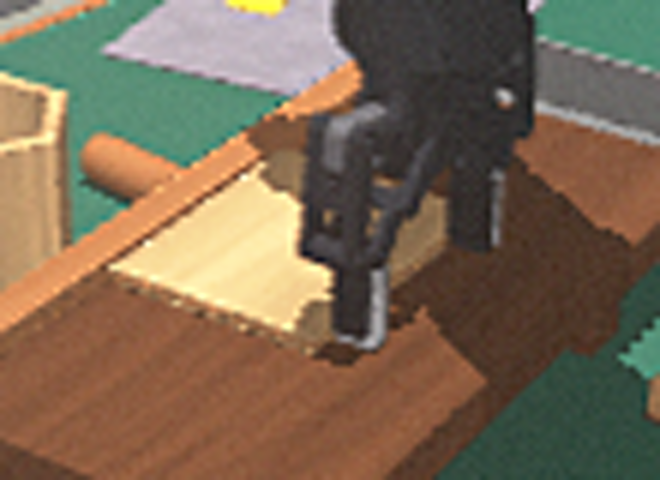

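The blank is flush with the fence, with a 7 N reaction. Its +y end corners are at about (248,205) and (280,216). I back off and rise.

```bash
python3 -m crank '[[-1,[-0.01,0,0],[0,0,0]],[-1,[-0.02,0,0],[0,0,0]],[-1,[-0.02,0,-0.03],[0,0,0]],[-1,[-0.02,0,-0.06],[0,0,0]],[-1,[-0.02,0,-0.06],[0,0,0]]]'
python3 - <<'E'
from h import *
R=np.load("R.npy");where()
s=robot.snapshot("side")
for p in ((248.3,204.7),(280,215.8)): print(local(R,onz(s,p,.078)[None])*1000)
print(np.round(robot.get_obs()["qpos"],2))
go(15,130,120,np.pi/2);go(15,130,120,-np.pi/2)
E
```

```text
time_s: 5.35
eef_pos: [0.5064, -0.0401, 0.125]
tcp_rot: [3.127, 0.265, 0.011]
contact_force: [0.6, -1.4, 2.3]
finger_gap: 0.085
grasp_force: 0.0
t 5.35 local [-61.2   4. ] z 125.0 yaw 0.0 F [ 0.6 -1.4  2.3] gap 0.085
[[62.12170118 69.98019517]]
[[-30.6492328  68.902588 ]]
[-0.34 -0.18 -0.38  1.37  0.    2.64]
to (15, 130, 120) shift [0.0766, -0.1258, 0.0027] turn [0.0082, -0.0023, -1.9999]
to (15, 130, 120) shift [0.0766, -0.1258, 0.0027] turn [-0.0023, -0.0082, 2.0]
```

```bash
python3 -m crank '[[0,[0.02,-0.03,0],[0,0,-0.15]],[0,[0.04,-0.06,0],[0,0,-0.3]],[0,[0.06,-0.08,0],[0,0,-0.45]],[0,[0.076,-0.1,0],[0,0,-0.6]],[0,[0.076,-0.101,0],[0,0,-0.75]],[0,[0.076,-0.101,0],[0,0,-0.9]],[0,[0.076,-0.101,0],[0,0,-1]],[0,[0.076,-0.101,0],[0,0,-1]]]'
python3 -m crank '[[0,[0,0,0],[0,0,-0.15]],[0,[0,0,0],[0,0,-0.3]],[0,[0,0,0],[0,0,-0.45]],[0,[0,0,0],[0,0,-0.6]],[0,[0,0,0],[0,0,-0.75]],[0,[0,0,0],[0,0,-0.9]],[0,[0,0,0],[0,0,-1]],[0,[0,0,0],[0,0,-1]],[0,[0,0,0],[0,0,-1]]]'
python3 - <<'E'
from h import *
where();go(13,105,82,np.pi/2)
E
```

```text
time_s: 6.07
eef_pos: [0.5614, 0.0735, 0.1182]
tcp_rot: [-2.787, -1.448, 0.001]
contact_force: [-0.2, -0.2, 0.5]
finger_gap: 0.0424
grasp_force: 0.0
time_s: 6.82
eef_pos: [0.5615, 0.0731, 0.1188]
tcp_rot: [-2.032, -2.396, 0.001]
contact_force: [0.5, 0.8, -0.8]
finger_gap: 0.0428
grasp_force: 0.0
t 6.8167 local [ 12.2 106.3] z 118.8 yaw 1.566 F [ 0.5  0.8 -0.8] gap 0.0428
to (13, 105, 82) shift [-0.0013, 0.0008, 0.0368] turn [-0.0006, -0.0, -0.0061]
```

```bash
python3 -m crank '[[0,[0,0.001,0.02],[0,0,-0.006]],[0,[0,0.001,0.035],[0,0,-0.006]],[0,[0,0.001,0.042],[0,0,-0.006]],[0,[0,0.001,0.046],[0,0,-0.006]],[0,[0,0.001,0.046],[0,0,-0.006]],[0,[0,0.001,0.046],[0,0,-0.006]]]'
python3 -m crank '[[0,[0,0,0.002],[0,0,0]],[0,[0,0,0.003],[0,0,0]],[0,[0,0,0.003],[0,0,0]]]'
python3 -m crank '[[0,[0,0,0.001],[0,0,0]],[0,[0,0,0.002],[0,0,0]],[0,[0,0,0.002],[0,0,0]]]'
python3 - <<'E'
from h import *
where()
s=robot.snapshot("side")
cv2.imwrite("pics/c6.png",cv2.resize(s["pixels"][160:250,210:330],None,fx=6,fy=6,interpolation=2)[:,:,::-1])
E
```

```text
time_s: 7.32
eef_pos: [0.5629, 0.0733, 0.0738]
tcp_rot: [2.022, 2.404, 0.0]
contact_force: [-0.2, 1.1, 0.0]
finger_gap: 0.0424
grasp_force: 0.0
time_s: 7.57
eef_pos: [0.5629, 0.0733, 0.0706]
tcp_rot: [2.02, 2.405, 0.0]
contact_force: [-0.6, -0.1, 0.9]
finger_gap: 0.0426
grasp_force: 0.0
time_s: 7.82
eef_pos: [0.5627, 0.0733, 0.0683]
tcp_rot: [2.02, 2.405, 0.0]
contact_force: [-0.5, 0.3, 0.2]
finger_gap: 0.0427
grasp_force: 0.0
t 7.8167 local [ 13.4 106.3] z 68.3 yaw 1.576 F [-0.5  0.3  0.2] gap 0.0427
```

View pics/c6.png

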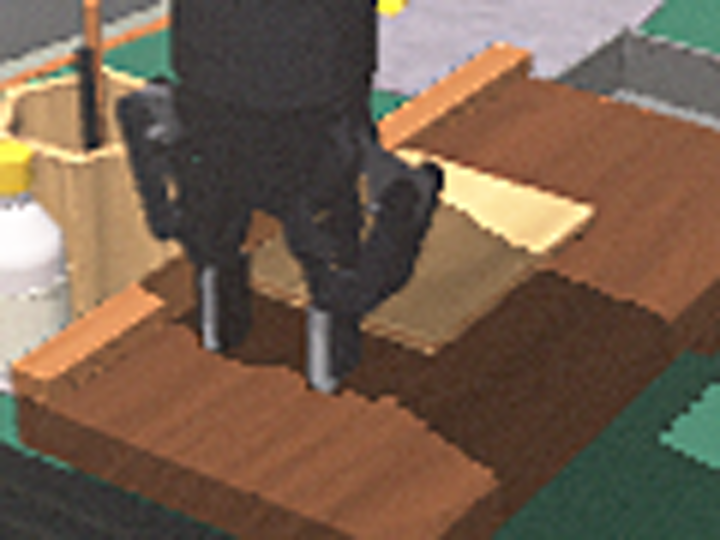

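The fingertips stand on the +y side of the blank, just above the riser and clear of the fence. I step down to find contact.

```bash
for i in 1 2 3; do python3 -m crank '[[0,[0,0,0.001],[0,0,0]],[0,[0,0,0.002],[0,0,0]],[0,[0,0,0.002],[0,0,0]]]' | grep -E 'eef|contact'; done
```

```text
eef_pos: [0.5628, 0.0733, 0.0681]
contact_force: [-8.0, -0.1, 15.4]
eef_pos: [0.5629, 0.0733, 0.068]
contact_force: [-15.4, 0.9, 32.1]
eef_pos: [0.563, 0.0733, 0.0679]
contact_force: [-22.7, 0.8, 48.5]
```

Contact is at TCP z 68. I raise to about 71, then push the blank along the fence.

```bash
python3 -m crank '[[0,[0,0,-0.006],[0,0,0]],[0,[0,0,-0.009],[0,0,0]],[0,[0,0,-0.009],[0,0,0]]]' | grep -E 'eef|contact'
python3 -m crank '[[0,[-0.008,0,0],[0,0,0]],[0,[-0.016,0,0],[0,0,0]],[0,[-0.024,0,0],[0,0,0]],[0,[-0.032,0,0],[0,0,0]],[0,[-0.040,0,0],[0,0,0]],[0,[-0.048,0,0],[0,0,0]],[0,[-0.056,0,0],[0,0,0]],[0,[-0.064,0,0],[0,0,0]],[0,[-0.072,0,0],[0,0,0]],[0,[-0.08,0,0],[0,0,0]]]' | grep -E 'eef|contact'
python3 - <<'E'
from h import *
where();go(13,-64,71,np.pi/2)
E
```

```text
eef_pos: [0.5632, 0.0733, 0.072]
contact_force: [-0.2, -0.7, 0.0]
eef_pos: [0.5765, -0.0063, 0.0712]
contact_force: [-1.1, 0.6, -0.2]
t 9.7 local [13.6 25.5] z 71.2 yaw 1.575 F [-1.1  0.6 -0.2] gap 0.0425
to (13, -64, 71) shift [-0.0895, -0.0011, 0.0002] turn [-0.0002, 0.0, 0.006]
```

```bash
python3 -m crank '[[0,[-0.01,0,0],[0,0,0.005]],[0,[-0.02,0,0],[0,0,0.005]],[0,[-0.03,0,0],[0,0,0.005]],[0,[-0.04,0,0],[0,0,0.005]],[0,[-0.05,0,0],[0,0,0.005]],[0,[-0.06,0,0],[0,0,0.005]],[0,[-0.07,0,0],[0,0,0.005]],[0,[-0.078,0,0],[0,0,0.005]],[0,[-0.085,0,0],[0,0,0.005]],[0,[-0.089,0,0],[0,0,0.005]]]' | grep -E 'eef|contact'
python3 - <<'E'
from h import *
where()
s=robot.snapshot("side")
cv2.imwrite("pics/c7.png",cv2.resize(s["pixels"][150:240,240:370],None,fx=6,fy=6,interpolation=2)[:,:,::-1])
E
```

```text
eef_pos: [0.592, -0.0942, 0.0713]
contact_force: [-0.1, 0.9, -0.5]
t 10.5333 local [ 14.2 -63.8] z 71.3 yaw 1.571 F [-0.1  0.9 -0.5] gap 0.0427
```

View pics/c7.png

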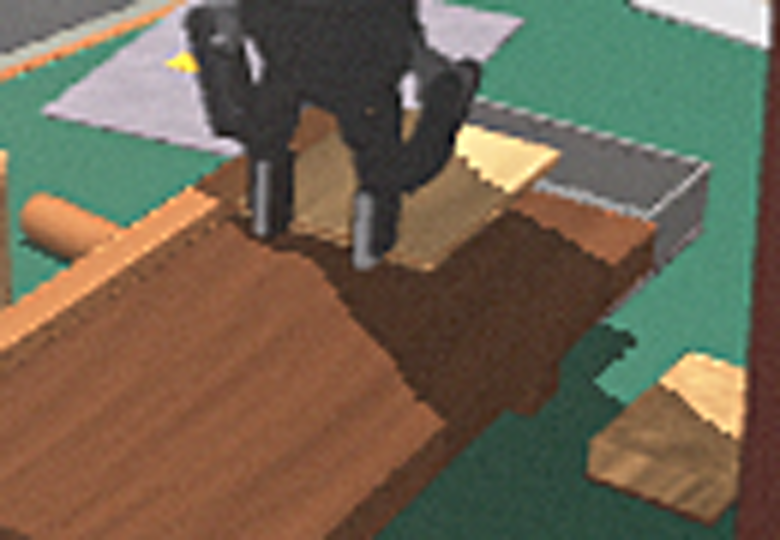

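The blank overhangs the tray end and is still along the fence. I push the last 15 mm, then retreat up and towards the robot to clear the view.

```bash
python3 -m crank '[[0,[-0.005,0,0],[0,0,0]],[0,[-0.009,0,0],[0,0,0]],[0,[-0.012,0,0],[0,0,0]],[0,[-0.014,0,0],[0,0,0]],[0,[-0.015,0,0],[0,0,0]],[0,[-0.015,0,0],[0,0,0]]]' | grep -E 'eef|contact'
python3 -c "from h import *;where()"
python3 -m crank '[[0,[0.01,0,0],[0,0,0]],[0,[0.03,0,0],[0,0,0]],[0,[0.04,0,-0.03],[0,0,0]],[0,[0.06,0,-0.06],[0,0,0]],[0,[0.09,0,-0.1],[0,0,0]],[0,[0.13,-0.02,-0.13],[0,0,0]],[0,[0.17,-0.06,-0.13],[0,0,0]],[0,[0.21,-0.06,-0.13],[0,0,0]],[0,[0.25,-0.06,-0.13],[0,0,0]],[0,[0.25,-0.06,-0.13],[0,0,0]]]' | grep -E 'eef|contact'
python3 - <<'E'
from h import *
where()
t=robot.snapshot("top");s=robot.snapshot("side")
a=cv2.resize(t["pixels"][140:250,270:440],None,fx=3,fy=3,interpolation=2)
b=cv2.resize(s["pixels"][140:250,220:390],None,fx=3,fy=3,interpolation=2)[:270]
cv2.imwrite("pics/c8.png",np.vstack([a,b])[:598,:,::-1])
E
```

```text
eef_pos: [0.5945, -0.1081, 0.0714]
contact_force: [0.7, 0.3, 0.7]
t 11.0833 local [ 14.3 -77.9] z 71.4 yaw 1.572 F [0.7 0.3 0.7] gap 0.0426
eef_pos: [0.4911, 0.132, 0.2023]
contact_force: [0.1, -1.0, 0.1]
t 11.9167 local [-47.3 176.2] z 202.3 yaw 1.573 F [ 0.1 -1.   0.1] gap 0.0427
```

View pics/c8.png

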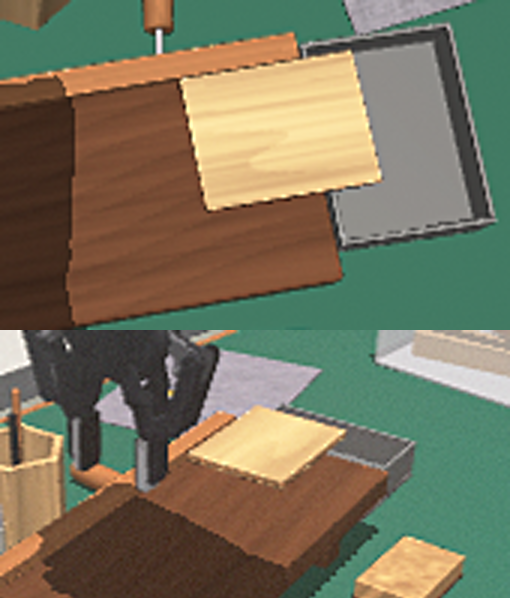

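The blank lies flat and parallel to the fence, overhanging the tray end; its corners in the crop are (182,80), (352,50), (380,182) and (207,210). Now I measure it.

Run:
```python
from h import *
R=np.load("R.npy");blank(R,(363,183),(310,178))
t=robot.snapshot("top");f=lambda p,z:np.round(local(R,onz(t,np.array(p)/3+[270,140],z)[None])[0]*1000,1)
print("riser near corner",f((343,275),.07),"far end of top seen at fence",f((298,55),.07),"fence top front",f((297,54),.082))
print("blank eyeballed",[f(p,.078) for p in((182,80),(352,50),(380,182),(207,210))])
```

```text
top corners [[-34.0, -217.0], [62.0, -219.0], [86.0, -179.0], [87.0, 46.0], [68.0, -89.0], [-32.0, -91.0]] ctr [  39.5 -124.7]
side corners [[-33.0, -217.0], [66.0, -215.0], [71.0, -74.0], [-38.0, -87.0]] ctr [  16.8 -148.3]
riser near corner [ -96.6 -178.8] far end of top seen at fence [  70.4 -182.5] fence top front [  68.  -178.4]
blank eyeballed [array([ 63.9, -91.8]), array([  65.2, -220.5]), array([ -35.7, -218.2]), array([-34.4, -90.3])]
```

```bash
python3 -c "from workcell import robot;print(robot.job_done())"
```

```text
the job is handed in; nothing more can be done
None
```

I handed the job in with the blank flat and flush along the fence, its end about 39 mm past the tray end of the riser by my camera measurement; no verdict came back.

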